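# Hold the chopping board ready over its drying stand

### The job

Take the tall chopping board by its top edge, slide it straight up out of the wooden rack and carry it over the row of jars in the spice tray to the narrow steel stand. Stop with it hanging upright about a finger's breadth (1 to 2 cm) above the stand's open slot, lined up so that it would drop straight in, without ever touching the stand, and finish while still holding it there, because I want to wipe the slot first. Leave the short board in the rack and do not disturb the jars.

Things in the scene. Friction and masses are not known exactly. Their poses are not given: they have to be found in the camera images.
- board: Tall chopping board: light wood, a dark strip 16 mm wide down each end; 160 wide (x) x 10 thick (y) x 130 mm high (z), about 0.15 kg, loose. It stands on edge in one of the rack's two slots (which one changes), underside 14 mm and top edge 144 mm above the worktop. Origin: centre of its bottom edge; z up. Half a turn leaves it the same.
- corner_a (a point): One end of the tall board's bottom edge (board x = +80 mm, mid thickness).
- corner_b (a point): The other end of the tall board's bottom edge (board x = -80 mm, mid thickness).
- short_board: The short plain light wood board, 110 wide x 10 thick x 80 mm high, loose, in the rack's other slot; top edge at 94 mm. Stays where it is. Origin: centre of its bottom edge, axes as for the tall board.
- rack: Wooden rack, fixed left or right of the tray, yaw up to 0.3 rad: base 190 (x) x 104 mm (y), upper face at z 14 mm, an end lip to 24 mm at either end (168 mm apart). Two slots 14 mm wide along x, centred at y = +-25 mm, each between dowel pairs (8 mm thick, at x = +-40 mm, tops at 74 mm). Origin: centre of underside.
- stand: Narrow steel stand, fixed on the other side of the tray from the rack, yaw up to 0.3 rad: foot plate 206 x 84 x 6 mm with an open-topped trough 200 long (x) x 36 mm (y) outside, walls 5 mm, rim 60 mm above the worktop. The trough is the slot: 190 x 26 mm inside. Origin: centre of its underside.
- slot (a point): Centre of the mouth of the stand's slot, at rim height (60 mm above the worktop); x along the slot, y across it, z up.
- tray: Low dark wooden spice tray, fixed, 280 (its x, roughly away from the robot) x 70 mm, rim 18 mm high, floor 5 mm; it stands between rack and stand. Origin: centre of its underside. The jars in it reach at most 105 mm above the worktop.
- jar_c: Another round spice jar with a white cap, like jar_b, 47 mm across, 98 mm tall; stands in the spice tray, one of the three jars in a row that must be carried over (their order along the tray changes). Loose. Origin: centre of its underside.
- jar_a: Round spice jar with a brownish-yellow cap, 42 mm across, 96 mm tall; stands in the spice tray, one of the three jars in a row that must be carried over (their order along the tray changes). Loose. Origin: centre of its underside.
- jar_b: Round spice jar with a white cap, 47 mm across, 98 mm tall; stands in the spice tray, one of the three jars in a row that must be carried over (their order along the tray changes). Loose. Origin: centre of its underside.

How it is judged:
By the outcome, as a careful person would: the job done as asked, in the order asked, and still so for the second after the job is handed in, while the arm keeps its last pose, push and grip.
It also fails if it takes over 45 s, if anything falls off the work surface, if the arm or the gripper's body presses on something with over 40 N, if the wrist force passes 120 N, or if a joint passes its speed limit or range.

### The arm

A 6-joint arm with a two-finger parallel gripper is mounted at the origin on a cart in front of the work surface, level with it; the furniture and walls round the work are solid. World frame = base frame: x ahead of the robot, y to its left, z up, the work surface at z = 0. Lengths are in mm, angles in rad, forces in N, time in s.
With the tool pointing down it reaches from about 300 to 1000 mm from the base axis. Payload 5.1 kg.
Tool frame: the origin (TCP) lies midway between the tips of the shut fingers; the grasp point (between the pads) lies 19 mm behind it; z points along the fingers, y is the line along which they close (so a half turn about z gives the same grasp; the last joint's range is limited). The gripper opens to 95 mm and grips with 3 to 60 N. Pads are 20 mm wide; open, the fingers measure 119 mm over their backs; the gripper's body (75 mm by 180 mm) begins 59 mm behind the grasp point.
Start: joints at [-1.428, 0.124, 1.65, -0, 1.367, -0.083], TCP at [145.494, -633.495, 214.656] pointing down, gripper open.
Joint ranges: [-2.61, 2.61], [-1.02, 2.33], [0.03, 2.71], [-1.35, 4.49], [0.32, 2.68], [-2.91, 2.91]. Speed limits (rad/s): [2.57, 2.57, 3.14, 3.14, 3.14, 3.14].

### API

Orientations are given as a unit quaternion [w, x, y, z].
In Python, from plant import bot gives the robot as it stands. The module is installed in compiled form; this text tells all that it offers.
- The arm moves only by the tool send_rows, never from a script. Its argument "plan" is a list of rows, each a list of 3 entries, a list of its own where there are three numbers: the shift along the tool's x, y, z in mm, then the turn about the tool's z in degrees, then the finger opening in mm, from 0 to 95.1. In form: [[[x, y, z], turn, jaw], ...]. A call has 1 to 5 rows; each row is the pose to reach, as a shift and turn from the pose commanded when the call began, along the tool's axes at that moment; what a row does not reach only later rows make up. A row lasts 1/8 s, in which the tool goes at most 62.5 mm and 10.7 degrees, less where a joint would pass 70% of its speed; a pose out of reach is approached as far as the arm can. A call with a gripper value outside its range is refused whole. The fingers move at their own pace and stop on an object; the grip force is fixed at half the most. Time passes only in rows, so rows that repeat a pose let the fingers close. It gives the time, the measured TCP pose, the force, the opening and the grip force at its end, in the units of the state.
- bot.get_state(): the state, without advancing time (a new reading comes with each control period).
- bot.grab_frame(name): name is "side" or "top"; returns a dict with "img" (384x512x3 uint8, red, green, blue), "K" (3x3 intrinsics, pixels), "k1" (the pictures are not rectified: a ray, as slopes to the right and down, at radius r is drawn at 1 + k1 r^2 times it, then the intrinsics apply), "world_from_camera" (4x4, takes a point from camera to world coordinates). Camera axes: x right, y up, looking along -z (the intrinsics and any distortion apply to the point x, -y, -z); pixel columns grow to the right and rows downward; lengths in mm; the calibration is good to about 2 mm. A picture is of the moment at which its call begins. There is no depth.
- bot.job_done(): hands the job in; it is judged then, once.
Trained networks look in the newest picture that a camera, given by its name, has taken for a name from the list of things; names that differ only in an ending like _2 or _b are one class to them, and where a whole thing is asked for, a point or a joint stands for the part that bears it (a point fixed in the world has none). Each returns a list of dicts, best first, with "score" (0 to 1); they miss things now and then, are a little off and sometimes report something else, mostly with a low value. They report only what shows in the picture. A call takes as long as a camera call.
- bot.find_in(camera, target): "rect" ([left, top, right, bottom] in pixels, round what is visible of it).
- bot.masks_of(camera, target): "mask" (384x512 bool, what is visible of it) and "rect" ([left, top, right, bottom] in pixels, round what is visible of it).
- bot.landmark_of(camera, target): "point" ([column, row] in pixels: a listed point, or the origin of a listed thing).
The state is a dict: "time_s": time; "joint_pos": joint angles; "qvel": joint speeds; "joint_torque": joint torques, N m; "ee_pos": TCP position; "eef_rot": TCP orientation; "ft_force": force on the tool from outside, world axes, zero at the start; "ft_torque": the same for the moment, N m; "gripper_width": finger opening in mm; "grip_force": force on a finger pad.
Only numpy, scipy, OpenCV 4.12 (cv2) and the standard library are available. Lean on these libraries where they do the work, as an engineer would, in place of code of your own. Each camera call takes 0.05 s, during which the arm holds its last target. There are 200 camera calls.

## Working session

There is one attempt and no reset: what is moved stays moved. The work goes in short steps, Python scripts to look and compute and a tool call to move; the robot and the scene stay as the last step left them, time stands still between calls to the robot, and variables do not carry over. Pictures are saved under pics/ and viewed, at most 10 in all, crops included, and the job is handed in when it is done.

Besides the shell and the picture viewer there is one more tool, called after ">>>" in YAML: its name, and indented under it one key for each argument. send_rows: Moves the arm, as the interface text tells. Its arguments: {"type":"object","properties":{"plan":{"type":"array"}},"required":["plan"]}

```bash
mkdir -p pics; cat > h.py <<'E'
import numpy as np, cv2
from plant import bot
def project(f,P):
    M=np.linalg.inv(f["world_from_camera"]); p=np.atleast_2d(P)@M[:3,:3].T+M[:3,3]
    s=np.c_[p[:,0]/-p[:,2], -p[:,1]/-p[:,2]]; r2=(s**2).sum(1,keepdims=True)
    s=s*(1+f["k1"]*r2); K=np.array(f["K"]); return s@K[:2,:2].T+K[:2,2]
def onplane(f,uv,z):
    K=np.array(f["K"]); uv=np.atleast_2d(np.array(uv,float))
    s=cv2.undistortPoints(uv[:,None],K,np.array([f["k1"],0,0,0.]))[:,0]
    M=np.array(f["world_from_camera"]); d=np.c_[s[:,0],-s[:,1],-np.ones(len(s))]@M[:3,:3].T
    return M[:3,3]+d*((z-M[2,3])/d[:,2])[:,None]
def save(n,img): cv2.imwrite("pics/"+n,img[:,:,::-1])
E
python3 - <<'E'
from h import *
np.set_printoptions(precision=1,suppress=True)
s=bot.get_state(); print(s["ee_pos"],s["eef_rot"],s["gripper_width"],s["time_s"])
ims=[]
for c in("side","top"):
    f=bot.grab_frame(c); save(c+"0.png",f["img"]); M=np.array(f["world_from_camera"]);print(c,M[:3,3],-M[:3,2],f["k1"],f["K"][0])
    for t in("board","short_board","rack","stand","tray","jar_a","jar_b"):
        print(t,[(round(d["score"],2),np.round(d["rect"])) for d in bot.find_in(c,t)][:3])
    for t,z in(("corner_a",14),("slot",60),("stand",0),("rack",0),("tray",0),("board",14),("short_board",14)):
        for d in bot.landmark_of(c,t)[:2]: print(t,round(d["score"],2),np.array(d["point"]),onplane(f,d["point"],z)[0])
E
```

```text
[ 145.4 -632.9  213.4] [-0.   1.   0.1 -0. ] 94.9524269161222 0.0
side [293.7 680.1 588.3] [ 0.3 -0.8 -0.6] -0.14734718610394987 [419.5   0.  249.7]
board [(0.94, array([165., 231., 252., 319.])), (0.45, array([208., 154., 295., 202.]))]
short_board [(0.66, array([194., 240., 252., 264.]))]
rack [(0.55, array([158., 272., 286., 343.]))]
stand [(0.84, array([207., 154., 299., 205.]))]
tray [(0.97, array([184., 199., 316., 252.]))]
jar_a [(0.76, array([194., 170., 220., 219.])), (0.76, array([236., 183., 261., 228.])), (0.62, array([279., 190., 309., 239.]))]
jar_b [(0.76, array([194., 170., 220., 219.])), (0.76, array([236., 183., 261., 228.])), (0.62, array([279., 190., 309., 239.]))]
corner_a 0.76 [173.7 287.8] [581.3 255.9  14. ]
corner_a 0.57 [253.6 322.7] [422.7 283.6  14. ]
slot 0.67 [252.3 167.3] [544.7 -91.9  60. ]
stand 0.68 [251.4 189.3] [546.1 -87.6   0. ]
rack 0.6 [220.9 298.5] [497.  241.9   0. ]
tray 0.76 [247.1 225. ] [515.2  38.5   0. ]
board 0.69 [210.5 302.9] [505.8 266.9  14. ]
top [456.3  58.  943.6] [ 0.1  0.  -1. ] -0.0597812506994143 [347.9   0.  251.4]
board [(
[... 294 characters left out ...]
., 146., 279., 248.]))]
jar_a [(0.8, array([253., 147., 273., 175.])), (0.67, array([254., 185., 267., 208.])), (0.61, array([250., 228., 270., 247.]))]
jar_b [(0.8, array([253., 147., 273., 175.])), (0.67, array([254., 185., 267., 208.])), (0.61, array([250., 228., 270., 247.]))]
corner_a 0.91 [168.9 224.6] [431.4 278.4  14. ]
corner_a 0.57 [182.1 166.9] [587.3 248.7  14. ]
slot 0.64 [315.8 177.7] [ 560.3 -104.1   60. ]
slot 0.37 [262.2 194.9] [513.3  32.3  60. ]
stand 0.93 [310.7 179. ] [ 563.5 -101.2    0. ]
rack 0.81 [181.5 198.2] [503.4 249.9   0. ]
tray 0.78 [263.7 193.6] [520.7  26.5   0. ]
board 0.94 [173.5 198.3] [501.9 268.7  14. ]
short_board 0.79 [194.5 199.9] [498.9 212.   14. ]
```

View pics/side0.png

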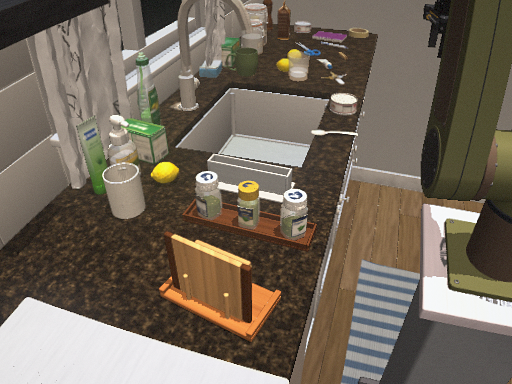

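View pics/top0.png

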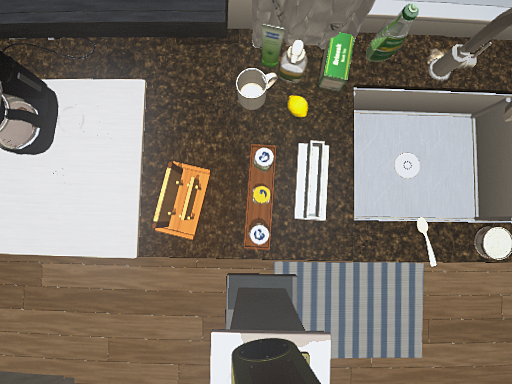

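The side view shows the tall board (dark ends) in the near slot of the rack at about (210,275), the jars at (207,195), (248,205), (294,215), and the stand behind them at about (252,180). The top view shows the rack at (182,200) with the board in its left slot, and the stand at (312,180). I'll refine both by fitting silhouettes.

```bash
cat >> h.py <<'E'
from scipy.optimize import minimize
def box(lx,ly,z0,z1): return np.array([[a*lx/2,b*ly/2,z] for a in(-1,1) for b in(-1,1) for z in(z0,z1)])
MODELS={"board":[box(160,10,0,130)],"stand":[box(206,84,0,6),box(200,36,6,60)]}
def place(B,q,z=0,yaw0=0):
    c,s=np.cos(q[2]),np.sin(q[2]); return B@np.array([[c,s,0],[-s,c,0],[0,0,1]])+[q[0],q[1],z]
def sil(f,boxes,q,z,S=4):
    m=np.zeros((384*S//1,512*S),np.uint8)
    for B in boxes:
        h=cv2.convexHull((project(f,place(B,q,z))*S+S/2).astype(np.int32)); cv2.fillConvexPoly(m,h,1)
    return m
def fit(obs,name,q0,z):
    def cost(p):
        q=[p[0],p[1],p[2]/100]; c=0
        for f,mk in obs:
            M=cv2.resize(mk.astype(np.uint8),None,fx=4,fy=4,interpolation=0); s=sil(f,MODELS[name],q,z)
            c+=1-(M&s).sum()/(M|s).sum()
        return c
    x0=np.array([q0[0],q0[1],q0[2]*100])
    r=minimize(cost,x0,method="Nelder-Mead",options=dict(initial_simplex=np.vstack([x0]+[x0+12*e for e in np.eye(3)]),xatol=.1,fatol=1e-4,maxiter=200))
    return np.array([r.x[0],r.x[1],r.x[2]/100]),r.fun
E
python3 - <<'E'
from h import *
np.set_printoptions(precision=3,suppress=True)
F={c:bot.grab_frame(c) for c in("side","top")}
obs={n:[(F[c],bot.masks_of(c,n)[0]["mask"]) for c in F] for n in MODELS}
res={}
for n,q0,z in(("board",(506,270,-.19),14),("stand",(558,-100,0),0)):
    for o,l in((obs[n][:1],"side"),(obs[n][1:],"top"),(obs[n],"both")):
        res[n]=fit(o,n,q0,z); print(n,l,*res[n])
out=[]
for c,(x0,y0,x1,y1) in(("top",(140,120,340,260)),("side",(150,140,330,350))):
    S=4 if c=="top" else 3; im=cv2.resize(F[c]["img"],None,fx=S,fy=S,interpolation=cv2.INTER_CUBIC)
    for n,z in(("board",14),("stand",0)):
        for B in MODELS[n]:
            p=((project(F[c],place(B,res[n][0],z))+.5)*S).astype(int)
            for i in range(8):
                for j in range(i):
                    if bin(i^j).count("1")==1: cv2.line(im,p[i].tolist(),p[j].tolist(),(0,255,255),1)
    save(f"fit_{c}.png",im[y0*S:y1*S-1,x0*S:x1*S-1][:600,:800])
# jars
for c in F: print(c,[(np.array(d["rect"]).round(), onplane(F[c],[(d["rect"][0]+d["rect"][2])/2,d["rect"][1]+ 8],98)[0]) for d in bot.find_in(c,"jar_a")[:3]])
E
```

```text
board side [505.351 266.42   -0.248] 0.10319455116100384
board top [506.264 268.054  -0.213] 0.11176634214186365
board both [505.996 268.258  -0.227] 0.2291813168897806
stand side [ 558.437 -105.41    -0.068] 0.19674037206266315
stand top [ 556.196 -103.885   -0.037] 0.03816155988857939
stand both [ 557.061 -104.143   -0.041] 0.23959532091843805
side [(array([194., 172., 218., 218.]), array([603.694,  35.849,  98.   ])), (array([235., 181., 260., 230.]), array([511.994,  40.628,  98.   ])), (array([278., 189., 306., 240.]), array([421.414,  40.947,  98.   ]))]
top [(array([252., 186., 269., 202.]), array([512.429,  37.318,  98.   ])), (array([247., 225., 267., 247.]), array([417.552,  44.516,  98.   ])), (array([250., 150., 273., 175.]), array([600.856,  35.956,  98.   ]))]
```

View pics/fit_top.png

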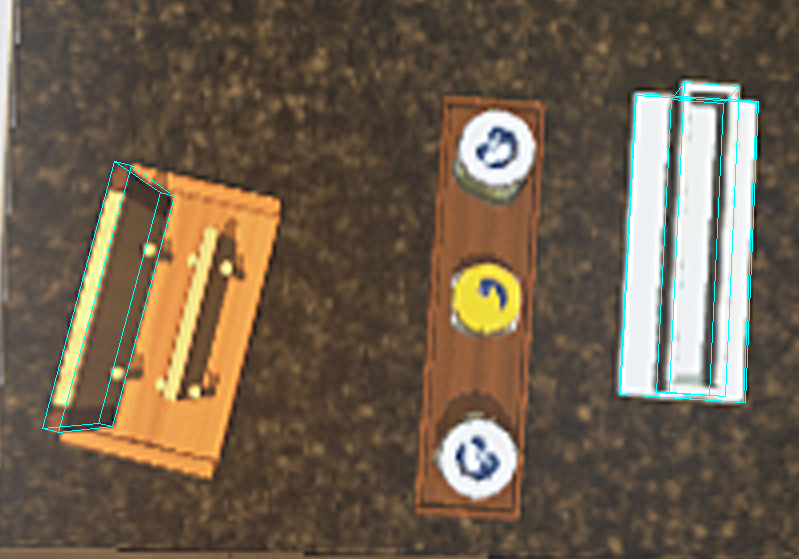

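View pics/fit_side.png

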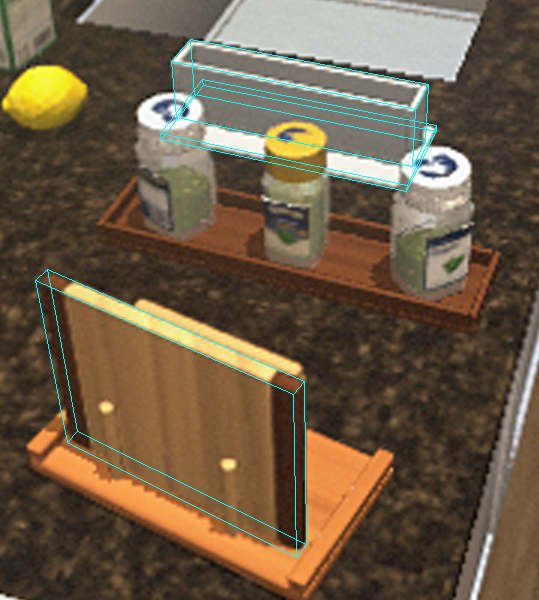

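The overlays match within a few millimetres. The board is at about (506, 268) with yaw about -0.235 (rack edge slope 0.239). The stand is at about (557,-104) with yaw -0.04. Next I'll compute the shifts.

```bash
cat >> h.py <<'E'
def togo(*goals):
    from scipy.spatial.transform import Rotation as R
    s=bot.get_state(); q=np.array(s["eef_rot"]); Rm=R.from_quat(q[[1,2,3,0]]).as_matrix(); psi=np.arctan2(Rm[1,0],Rm[0,0])
    print("t",s["time_s"],"p",np.round(s["ee_pos"],1),"psi",round(psi,3),"z",np.round(Rm[:,2],3),"q",np.round(s["joint_pos"],2),"F",np.round(s["ft_force"],1),"w",round(s["gripper_width"],1),round(s["grip_force"],1))
    for g in goals: print(g,"shift",np.round(Rm.T@(np.array(g[:3])-s["ee_pos"]),1),"turn",round(-np.degrees(g[3]-psi),1))
E
python3 -c "
from h import *
togo((400,-400,240,-.235),(506,268,240,-.235))"
```

```text
t 1.9 p [ 145.5 -633.5  214.7] psi 0.226 z [-0.  0. -1.] q [-1.43  0.12  1.65 -0.    1.37 -0.08] F [ 0.1 -0.1  1.2] w 95.0 0.0
(400, -400, 240, -0.235) shift [ 300.3 -170.6  -25.3] turn 26.4
(506, 268, 240, -0.235) shift [ 553.2 -797.8  -25.3] turn 26.4
```

>>> send_rows:
  plan:
    - [[52,-30,-25],6,80]
    - [[104,-60,-25],12,70]
    - [[156,-90,-25],18,60]
    - [[208,-120,-25],22,55]
    - [[255,-150,-25],26.4,50]

```text
time_s: 2.52
ee_pos: [361.8, -428.7, 239.9]
eef_rot: [0.0, 0.993, -0.118, 0.0]
ft_force: [0.3, -0.6, -0.1]
gripper_width: 52.4
grip_force: 0.0
```

```bash
python3 -c "
from h import *
togo((500,0,240,-.235),(506,268,240,-.235))"
```

```text
t 2.525 p [ 361.8 -428.7  239.9] psi -0.237 z [ 0.001 -0.    -1.   ] q [-0.97 -0.09  1.82  0.    1.41  0.84] F [ 0.3 -0.6 -0.1] w 52.4 0.0
(500, 0, 240, -0.235) shift [ 3.360e+01 -4.492e+02 -2.000e-01] turn -0.1
(506, 268, 240, -0.235) shift [-2.360e+01 -7.111e+02 -4.000e-01] turn -0.1
```

>>> send_rows:
  plan:
    - [[0,-55,0],0,50]
    - [[0,-110,0],0,50]
    - [[0,-165,0],0,50]
    - [[0,-220,0],0,50]
    - [[0,-275,0],0,50]

```text
time_s: 3.15
ee_pos: [424.6, -161.1, 240.0]
eef_rot: [0.0, 0.993, -0.117, 0.0]
ft_force: [1.2, 1.1, 1.1]
gripper_width: 50.0
grip_force: 0.0
```

>>> send_rows:
  plan:
    - [[-5,-55,0],0,50]
    - [[-10,-110,0],0,50]
    - [[-15,-165,0],0,50]
    - [[-20,-220,0],0,50]
    - [[-24,-275,0],0,50]

```text
time_s: 3.78
ee_pos: [465.2, 112.2, 240.1]
eef_rot: [-0.0, 0.993, -0.117, 0.001]
ft_force: [0.9, -0.5, 0.3]
gripper_width: 49.9
grip_force: 0.0
```

>>> send_rows:
  plan:
    - [[0,-55,0],0,50]
    - [[0,-110,0],0,50]
    - [[0,-161,0],0,50]
    - [[0,-161,0],0,50]
    - [[0,-161,0],0,50]

```text
time_s: 4.4
ee_pos: [502.4, 266.6, 239.4]
eef_rot: [0.0, 0.993, -0.117, -0.0]
ft_force: [-0.1, -0.0, 0.2]
gripper_width: 50.1
grip_force: 0.0
```

```bash
python3 -c "
from h import *
togo((506,268,106,-.235))
F=[bot.grab_frame(c) for c in('top','side')]
a=F[0]['img'][120:270,130:280];b=F[1]['img'][190:340,130:280]
save('pre.png',cv2.resize(np.hstack([a,b])[:, :],(800,400),interpolation=2))"
```

```text
t 4.4 p [502.4 266.6 239.4] psi -0.235 z [-0.    -0.001 -1.   ] q [ 0.39 -0.07  1.81 -0.    1.41  2.2 ] F [-0.1 -0.   0.2] w 50.1 0.0
(506, 268, 106, -0.235) shift [  3.2  -2.2 133.4] turn 0.0
```

View pics/pre.png

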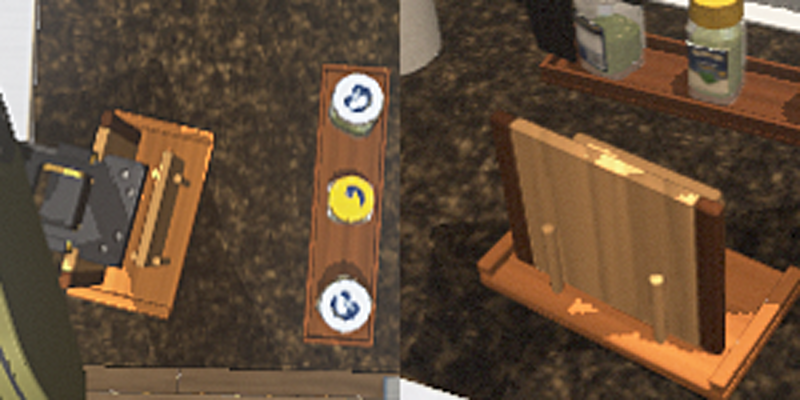

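The gripper hangs over the board (top view, about (85,215)), and the board stands undisturbed in its slot (side view). Now I'll descend and close.

>>> send_rows:
  plan:
    - [[3,-2,30],0,50]
    - [[3,-2,65],0,50]
    - [[3,-2,100],0,50]
    - [[3,-2,125],0,50]
    - [[3,-2,133],0,50]

```text
time_s: 5.12
ee_pos: [504.9, 266.5, 104.9]
eef_rot: [0.001, 0.993, -0.118, -0.001]
ft_force: [0.1, -0.5, 0.2]
gripper_width: 50.2
grip_force: 0.0
```

```bash
python3 -c "
from h import *
togo((506,268,106,-.235))
f=bot.grab_frame('side')
save('down.png',cv2.resize(f['img'][150:340,120:330],None,fx=3,fy=3,interpolation=2))"
```

```text
t 5.125 p [504.9 266.5 104.9] psi -0.237 z [-0.003 -0.001 -1.   ] q [ 0.39  0.05  1.92 -0.    1.17  2.2 ] F [ 0.1 -0.5  0.2] w 50.2 0.0
(506, 268, 106, -0.235) shift [ 0.7 -1.7 -1.1] turn -0.1
```

View pics/down.png

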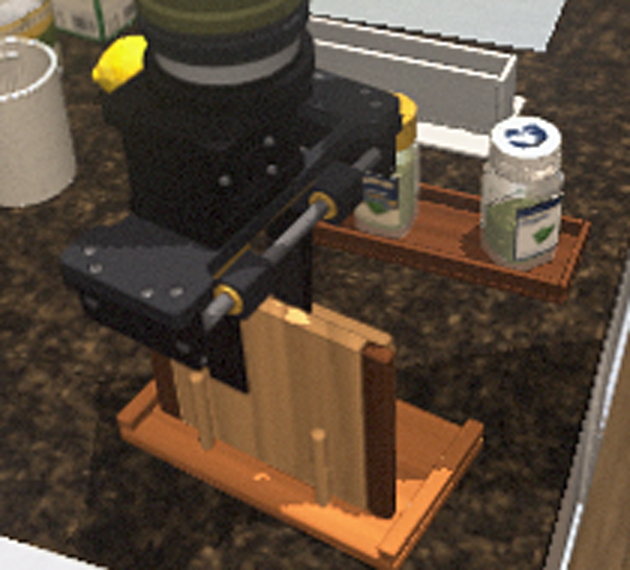

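The near finger is in front of the board face at (225,350) and the other one is behind it, so the board is between them. Closing.

>>> send_rows:
  plan:
    - [[0,-1,0],0,30]
    - [[0,-1,0],0,12]
    - [[0,-1,0],0,0]
    - [[0,-1,0],0,0]
    - [[0,-1,0],0,0]

```text
time_s: 5.8
ee_pos: [506.0, 268.0, 106.8]
eef_rot: [0.002, 0.993, -0.116, -0.0]
ft_force: [-1.2, -3.7, 2.3]
gripper_width: 9.6
grip_force: 30.0
```

>>> send_rows:
  plan:
    - [[0,0,0],0,0]
    - [[0,0,0],0,0]
    - [[0,0,-4],0,0]
    - [[0,0,-8],0,0]
    - [[0,0,-12],0,0]

```text
time_s: 6.42
ee_pos: [505.2, 268.1, 117.7]
eef_rot: [0.001, 0.993, -0.117, -0.001]
ft_force: [-1.9, -5.6, -3.2]
gripper_width: 9.5
grip_force: 30.0
```

>>> send_rows:
  plan:
    - [[0,0,-15],0,0]
    - [[0,0,-35],0,0]
    - [[0,0,-60],0,0]
    - [[0,0,-85],0,0]
    - [[0,0,-110],0,0]

```text
time_s: 7.05
ee_pos: [507.5, 271.0, 232.9]
eef_rot: [-0.003, 0.993, -0.117, 0.002]
ft_force: [0.6, -0.1, -0.7]
gripper_width: 9.7
grip_force: 30.0
```

>>> send_rows:
  plan:
    - [[0,0,-8],0,0]
    - [[0,0,-16],0,0]
    - [[0,0,-22],0,0]
    - [[0,0,-22],0,0]
    - [[0,0,-22],0,0]

```text
time_s: 7.68
ee_pos: [506.0, 269.0, 249.8]
eef_rot: [0.0, 0.993, -0.117, -0.001]
ft_force: [0.2, 0.6, -2.0]
gripper_width: 9.5
grip_force: 30.0
```

```bash
python3 - <<'E'
from h import *
togo((557,-104,250,-.04))
F=[bot.grab_frame(c) for c in('side','top')]
save('up.png',F[0]['img'])
for c,f in zip(('side','top'),F):
    for t in('corner_a','board'):
        for d in bot.landmark_of(c,t)[:2]: print(c,t,round(d['score'],2),np.round(d['point']),onplane(f,d['point'],158)[0].round(1))
E
```

```text
t 7.675 p [506.  269.  249.8] psi -0.235 z [-0.001 -0.    -1.   ] q [ 0.39 -0.06  1.78  0.    1.42  2.2 ] F [ 0.2  0.6 -2. ] w 9.5 30.0
(557, -104, 250, -0.04) shift [ 1.365e+02  3.508e+02 -1.000e-01] turn -11.2
side corner_a 0.74 [165. 226.] [579.1 250.9 158. ]
side corner_a 0.5 [248. 187.] [485.5 113.  158. ]
side board 0.86 [205. 245.] [501.6 273.1 158. ]
top corner_a 0.79 [148. 228.] [426.2 292.  158. ]
top corner_a 0.75 [170. 158.] [587.2 248.7 158. ]
top board 0.61 [262. 195.] [506.   35.3 158. ]
top board 0.6 [160. 194.] [503.9 268.4 158. ]
```

View pics/up.png

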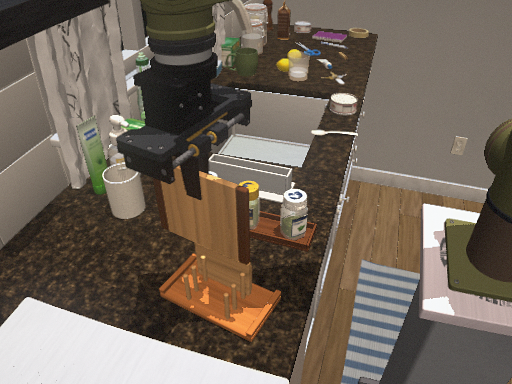

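The board is held upright and clear of the rack (bottom corners about (165,226) and (247,262)). The short board is still in the rack and the jars are untouched. Next I'll carry it across.

>>> send_rows:
  plan:
    - [[10,25,0],0,0]
    - [[25,65,0],-2,0]
    - [[43,110,0],-4,0]
    - [[60,155,0],-6,0]
    - [[78,200,0],-8,0]

```text
time_s: 8.6
ee_pos: [535.6, 54.9, 250.8]
eef_rot: [-0.0, 0.999, -0.047, 0.0]
ft_force: [0.0, -0.1, -1.9]
gripper_width: 9.9
grip_force: 30.0
```

```bash
python3 -c "
from h import *
togo((557,-104,250,-.04))"
```

```text
t 8.6 p [535.6  54.9 250.8] psi -0.094 z [ 0.  0. -1.] q [ 0.   -0.15  1.86  0.    1.43  1.67] F [ 0.  -0.1 -1.9] w 9.9 30.0
(557, -104, 250, -0.04) shift [ 36.3 156.2   0.8] turn -3.1
```

>>> send_rows:
  plan:
    - [[10,45,0],-1,0]
    - [[21,90,0],-2,0]
    - [[31,130,0],-3,0]
    - [[36,150,0],-3.1,0]
    - [[36,156,0],-3.1,0]

```text
time_s: 9.22
ee_pos: [556.5, -102.9, 250.5]
eef_rot: [-0.0, 1.0, -0.021, -0.0]
ft_force: [0.4, 0.2, -2.0]
gripper_width: 10.2
grip_force: 30.0
```

>>> send_rows:
  plan:
    - [[0,0,15],0,0]
    - [[0,0,30],0,0]
    - [[0,0,45],0,0]
    - [[0,0,50],0,0]
    - [[0,0,50],0,0]

```text
time_s: 9.85
ee_pos: [556.3, -102.0, 200.0]
eef_rot: [-0.0, 1.0, -0.02, -0.001]
ft_force: [0.2, -0.4, -1.1]
gripper_width: 9.7
grip_force: 30.0
```

```bash
python3 - <<'E'
from h import *
np.set_printoptions(precision=3,suppress=True)
togo((557,-104,168,-.04))
F={c:bot.grab_frame(c) for c in('side','top')}
p=bot.get_state()['ee_pos']
for c,f in F.items():
    for t,z in(('corner_a',p[2]-92),('board',p[2]-92),('slot',60)):
        for d in bot.landmark_of(c,t)[:2]: print(c,t,round(d['score'],2),np.round(d['point']),onplane(f,d['point'],z)[0].round(1))
a=cv2.resize(F['side']['img'][100:240,180:320],(560,560),interpolation=2);
save('hang_s.png',a); save('hang_t.png',cv2.resize(F['top']['img'][110:250,220:370],(600,560),interpolation=2))
E
```

```text
t 9.85 p [ 556.3 -102.   200. ] psi -0.041 z [-0.001  0.    -1.   ] q [-0.28 -0.05  1.86  0.    1.34  1.34] F [ 0.2 -0.4 -1.1] w 9.7 30.0
(557, -104, 168, -0.04) shift [ 0.9  2.  32. ] turn -0.0
side corner_a 0.81 [283. 157.] [470.3 -78.1 109.2]
side corner_a 0.56 [216. 142.] [633.5 -97.9 109.2]
side board 0.92 [251. 148.] [548.9 -93.6 109.2]
side board 0.27 [279. 154.] [481.6 -87.6 109.2]
side slot 0.82 [250. 164.] [ 554.  -103.3   60. ]
top slot 0.87 [315. 179.] [ 556.1 -101.    60. ]
```

View pics/hang_s.png

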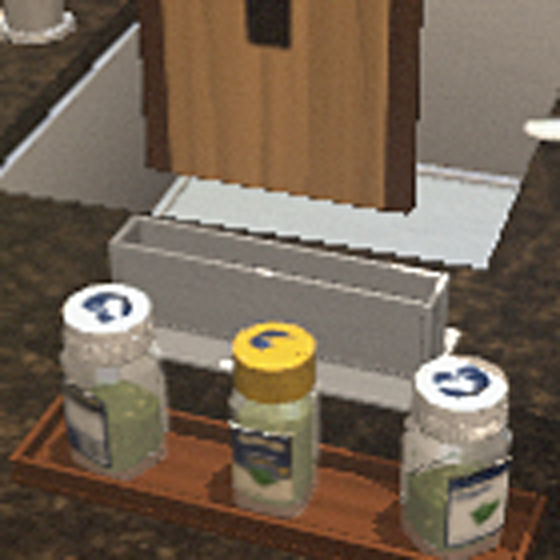

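View pics/hang_t.png

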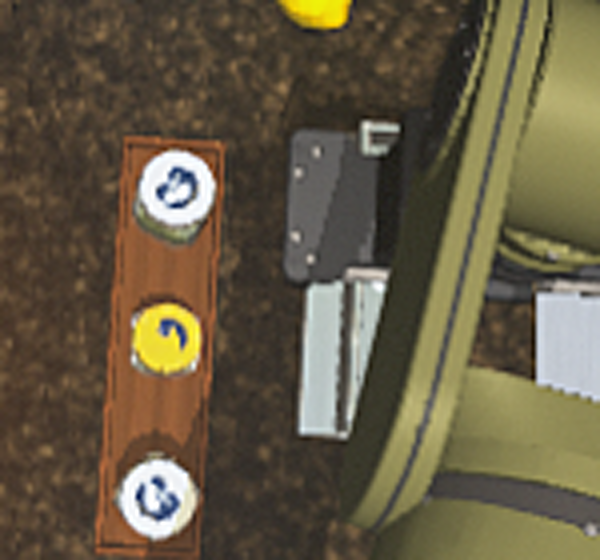

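```bash
python3 - <<'E'
from h import *
np.set_printoptions(precision=1,suppress=True)
f=bot.grab_frame('side')
print(onplane(f,[(207.5,160.7),(288,174.5),(213.7,153.7),(291.7,168)],60))
for z in(104,108,112): print(onplane(f,[(216.2,142),(283.2,153)],z))
m=bot.masks_of('side','board')[0]
# predicted vs seen
for q in((556.3,-102,-.041),):
  B=place(box(160,10,0,130),q,108); print(project(f,B))
  B=place(box(200,36,0,60),(557,-104,-.041)); print(project(f,B[1::2]))
r=np.argwhere(m["mask"]); print(m['rect'])
for c in(218,225,240,260,275,281): print(c, r[r[:,1]==c][:,0].max())
E
```

```text
[[ 655.   -88.3   60. ]
 [ 459.1  -87.3   60. ]
 [ 652.8 -122.2   60. ]
 [ 457.3 -115.8   60. ]]
[[ 637.1 -105.9  104. ]
 [ 475.9 -103.3  104. ]]
[[634.2 -99.4 108. ]
 [474.4 -96.8 108. ]]
[[631.4 -92.9 112. ]
 [472.9 -90.4 112. ]]
[[283.2 151.3]
 [285.3  96.8]
 [281.9 153.5]
 [283.9  98.6]
 [217.2 139.7]
 [214.   87.1]
 [215.5 141.7]
 [212.   88.8]]
[[292.3 167.6]
 [288.  175.9]
 [213.  152.7]
 [206.8 160.1]]
[213.7, 87.9, 284.1, 149.6]
218 141
225 143
240 145
260 149
275 152
281 152
```

In the side view the board's bottom corners are at (216,142) and (283,153). That puts its centre at about (554,-103), against the slot centre at (556,-103.5), with matching yaw. I'll lower it in small steps to about 15 mm above the rim.

>>> send_rows:
  plan:
    - [[2,1,8],0,0]
    - [[2,1,16],0,0]
    - [[2,1,24],0,0]
    - [[2,1,30],0,0]
    - [[2,1,33],0,0]

```text
time_s: 10.98
ee_pos: [558.2, -103.3, 166.9]
eef_rot: [-0.0, 1.0, -0.021, -0.0]
ft_force: [0.6, 0.5, -1.9]
gripper_width: 9.6
grip_force: 30.0
```

>>> send_rows:
  plan:
    - [[0,0,0],0,0]
    - [[0,0,0],0,0]
    - [[0,0,0],0,0]

```text
time_s: 11.35
ee_pos: [558.7, -103.5, 168.1]
eef_rot: [0.0, 1.0, -0.021, 0.0]
ft_force: [0.5, 0.4, -1.6]
gripper_width: 9.4
grip_force: 30.0
```

```bash
python3 - <<'E'
from h import *
togo((557,-104,167,-.04))
f=bot.grab_frame('side'); im=cv2.resize(f['img'],None,fx=5,fy=5,interpolation=2)
p=bot.get_state()['ee_pos']
for B in(place(box(160,10,0,50),(556,-103.3,-.041),75),place(box(200,36,6,60),(557,-104,-.041))):
    P=((project(f,B)+.5)*5).astype(int)
    for i in range(8):
        for j in range(i):
            if bin(i^j).count("1")==1: cv2.line(im,P[i].tolist(),P[j].tolist(),(0,255,255),1)
save('final.png',im[600:1100,950:1600])
for d in bot.find_in('side','jar_a')[:3]: print(np.round(d['rect']))
E
```

```text
t 11.35 p [ 558.7 -103.5  168.1] psi -0.041 z [ 0.001 -0.    -1.   ] q [-0.28 -0.02  1.88  0.    1.28  1.33] F [ 0.5  0.4 -1.6] w 9.4 30.0
(557, -104, 167, -0.04) shift [-1.7  0.6  1.1] turn -0.1
[196. 171. 222. 222.]
[214. 103. 286. 165.]
[278. 189. 307. 241.]
```

View pics/final.png

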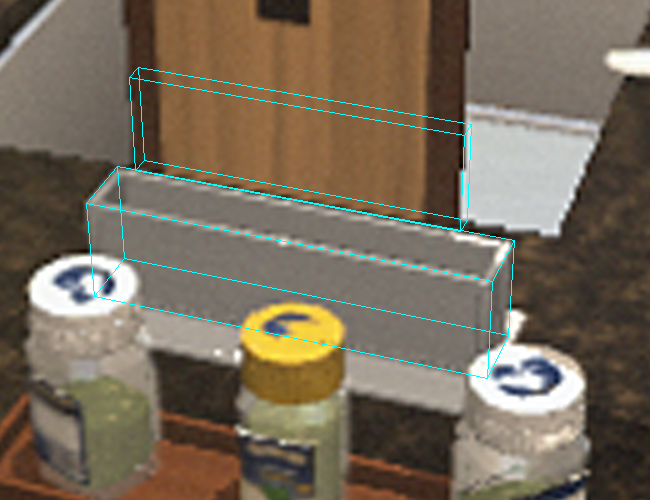

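The bottom edge sits where a 15 mm gap predicts, from about (135,168) to (463,230). It is inside the slot's outline, and the jars are unchanged. The forces show only the board's weight, so I'm handing in.

```bash
python3 -c "
from plant import bot
print(bot.job_done())"
```

```text
the job is handed in; nothing more can be done
None
```

The tall board is still in the gripper, hanging upright about 15 mm above the stand's slot and lined up with it; it never touched the stand, the short board stayed in the rack and the jars look undisturbed (handed in at about 11.4 s; no verdict was returned).

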